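# Wedge the rocking potter's wheel

### The arm

A 6-joint arm with a two-finger parallel gripper is mounted at the origin on the work surface. World frame = base frame: x ahead of the robot, y to its left, z up, the work surface at z = 0. Lengths are in m, angles in degrees, forces in N, time in s.
With the tool pointing down it reaches from about 0.25 to 0.775 m from the base axis. Payload 4 kg.
Tool frame: the origin (TCP) lies on the mounting face of the last link; the fingertips stand 173 mm ahead of it and the grasp point (between the pads) lies 155 mm ahead of it; z points along the fingers, y is the direction in which the jaws open and shut (so a half turn about z gives the same grasp; the last joint's range is limited). The gripper opens to 85 mm and grips with 20 to 120 N. Pads are 22 mm wide; open, the fingers measure 114 mm over their backs; the gripper's body (76 mm by 85 mm) begins 54 mm behind the grasp point. The pads swing forward as they close: fully open they stand 13 mm farther back than shut.
Start: joints at [57.634, 4.996, 78.535, -0, 96.463, -5.907], TCP at [0.245, 0.492, 0.405] pointing down, gripper open.
Joint ranges: [-177.83, 177.83], [-43.37, 116.18], [15.69, 146.23], [-61.86, 241.86], [9.47, 152.12], [-147.06, 147.06]. Speed limits (degrees/s): [159.86, 159.86, 180, 180, 180, 180].

### API

Orientations are given as [roll, pitch, yaw] about the fixed x, y, z axes, in that order (R = Rz(yaw) Ry(pitch) Rx(roll)).
In Python, from cell import manip gives the robot as it stands.
- The arm moves only by the tool carry_out, never from a script. Its argument "series" is a list that holds one entry, the list of rows, each a list of 7 numbers: the shift along the tool's x, y, z in m, then the turn, a rotation vector about the tool's x, y, z in degrees, then the finger opening in m, from 0 to 0.0854. A call has 1 to 10 rows; each row is the pose to reach, as a shift and turn from the pose commanded when the call began, along the tool's axes at that moment; what a row does not reach only later rows make up. A row lasts 1/12 s, in which the tool goes at most 41.7 mm and 7.16 degrees, less where a joint would pass 70% of its speed; a pose out of reach is approached as far as the arm can. A call with a gripper value outside its range is refused whole. The fingers move at their own pace and stop on an object; "force" is the grip in N (left out, the last holds). Time passes only in rows, so rows that repeat a pose let the fingers close. It gives the time, the measured TCP pose, the force and the opening at its end, in the units of the state.
- manip.read_state(): the state, without advancing time (a new reading comes with each control period).
- manip.read_camera(name): name is "side" or "top" or "wrist"; returns a dict with "pixels" (480x640x3 uint8, red, green, blue), "range_z" (480x640 float32, m along the optical axis (not along the pixel's ray), 0 where there is no reading), "intrinsics" (3x3 intrinsics, pixels), "k1" (the pictures are not rectified: a ray, as slopes to the right and down, at radius r is drawn at 1 + k1 r^2 times it, then the intrinsics apply), "rvec" (rotation vector, rad) and "tvec" (3), from world to camera coordinates, as OpenCV has them; the wrist camera has in their place "mount" (4x4, takes a point from camera to tool coordinates, whose origin is the TCP and whose axes are the flange's). Camera axes: x right, y down, z forward; pixel columns grow to the right and rows downward; lengths in m; the calibration is good to about 2 mm. A picture is of the moment at which its call begins: read the wrist's pose just before it.
- manip.job_done(): hands the job in, once; it reports no verdict.
Trained networks look in the newest picture that a camera, given by its name, has taken for a name from the list of things; names that differ only in an ending like _2 or _b are one class to them, and where a whole thing is asked for, a point or a joint stands for the part that bears it (a point fixed in the world has none). Each returns a list of dicts, best first, with "p" (0 to 1); they miss things now and then, are a little off and sometimes report something else, mostly with a low value. They report only what shows in the picture. A call takes as long as a camera call. They do not tell look-alikes from the thing itself.
- manip.boxes_of(camera, thing): "xyz" ([x, y, z] in m, in world coordinates, good to about 4 mm: the middle of the surface that is visible of it).
The state is a dict: "time": time; "joint_positions": joint angles; "qd": joint speeds; "tau": joint torques, N m; "ee_pos": TCP position; "eef_rot": TCP orientation; "wrist_force": force on the tool from outside, world axes, zero at the start; "torque": the same for the moment, N m; "finger_gap": opening from 0.0 (shut) to 1.0 (fully open).
Only numpy, scipy, OpenCV 4.12 (cv2) and the standard library are available. Lean on these libraries where they do the work, as an engineer would, in place of code of your own. Each camera call takes 0.05 s, during which the arm holds its last target.

### The job

The tabletop potter's wheel rocks because its near right foot has lost its rubber pad and hangs clear of the bench. With the fingertips push the wooden wedge, thin end first, under that bare foot until the wheel stops rocking and sits level on all its feet - snug, not jacked up - then press down briefly on the pan rim above that foot to check that it is firm, and withdraw. Do not pick anything up, do not shove the wheel out of its place, and leave the bowl on it and the other pottery things as they stand.

Things in the scene. Friction and masses are not known exactly. Their poses are not given: they have to be found in the camera images.
- wheel: Tabletop potter's wheel, 4 kg, free to rock. Origin: its middle, at bench height; z up, x away from its front (knob and switch), y to its left. Two steel channels 34 mm wide, 320 long along y, at x = -95 and 95, 20 to 35 mm up, with a foot under each end (y = -140, 140). Grey housing 214 x 204, up to 123 mm. It starts on three feet, dipping a third of a degree to the bare foot.
- bare_foot: Near right foot, without pad: a steel stub 30 mm across under the channel's end. Origin at the centre of its flat underside, at first about 10 mm above the bench. From first touch until the wheel is level the wedge goes about 10 mm further; the foot then bears about 6 N, and the push on the wedge, under 1 N before touch, has risen by about 0.8 N per mm to about 8 N.
- rim (a point): Top of the cream splash pan's rim at the point nearest the bare foot, where to press. The pan is round about the wheel's middle, its rim 135 mm in outer radius, 6 mm wide, 168 mm above the bench; the wheel head within it is 158 mm up.
- pad_near_left: Black rubber foot 38 mm across, 12 mm thick, at the other (left, +y) end of the same near channel. Origin at the centre of its underside. It gives 1 mm per 12 N.
- pad_far_left: The same rubber foot, far left (+x, +y), diagonally opposite the bare foot.
- pad_far_right: The same rubber foot, far right (+x, -y).
- wedge: Plain wooden wedge lying flat on the bench on the right of the wheel, its thin end roughly towards the bare foot: 120 mm long, 45 mm wide, 3 mm thick at the thin end (local +x) rising evenly to 21 mm at the upright heel face (local -x). 60 g. Origin at the centre of its underside; x along its length towards the thin end, z up.
- bowl: Unfired clay bowl 136 mm across the rim, 62 mm high, standing loose on the wheel head; origin at the centre of its underside. Leave it.
- mug: Dark mug 80 mm across, 85 mm high, standing on the bench; origin at the centre of its underside. Leave it.
- jar: White lidded jar 68 mm across, 95 mm high, standing on the bench; origin at the centre of its underside. Leave it.
- trimming_tool: Trimming tool with wooden handle and wire loop, 180 mm long, 13 mm high, lying on the bench right of the wheel; origin on its underside, x along it. Leave it.
Things that resemble listed ones, but are neither listed nor needed, are in the scene too. What is meant by the wedge is not purple or turquoise, and is the smaller of those in its own colour.

How it is judged (in metres and radians):
On the way, in this order (a step that is already met when the one before it is completed fails the run):
1. the wedge is snug under the bare foot and the wheel sits level on all its feet (contact force between wedge and bare_foot above 1.5 N and contact force between each of pad_near_left, pad_far_left, pad_far_right and anything else above 1.5 N and angle between wheel's own z axis and vertical below 0.0085 rad), for 0.2 s.
2. the wheel is pressed down over the wedged foot and does not rock (contact force between the fingers and wheel above 3 N and horizontal distance between the grasp point and bare_foot below 0.09 m and height (world z) of the grasp point above 0.1 m and contact force between wedge and bare_foot above 2.5 N and angle between wheel's own z axis and vertical below 0.014 rad), for 0.15 s.
At the end, for the whole second after the job is handed in: The wedge lies flat on the bench under the bare foot and carries at least 1.5 N of the wheel; each rubber pad carries at least 1.5 N too; the wheel is level within 0.0085 rad (0.5 degree), within 20 mm of where it stood, and still (all of step 1 and height (world z) of wedge below 0.004 m and angle between wedge's own z axis and vertical below 0.05 rad and distance of wheel from where it was at the start of the episode below 0.02 m and linear speed of each of wheel, wedge below 0.01 m/s); the robot touches nothing.
It fails at once if the wedge is picked up or flipped (height (world z) of wedge above 0.012 m or angle between wedge's own z axis and vertical above 0.2 rad).
It fails at once if the wheel is lifted or tipped (height (world z) of wheel above 0.012 m or angle between wheel's own z axis and vertical above 0.09 rad).
It fails at once if the wheel is shoved out of its place (distance of wheel from where it was at the start of the episode above 0.025 m).
It fails at once if the wheel is pressed with more than 60 N (contact force between the fingers and wheel above 60 N).
It fails at once if the bowl, the mug, the jar or the trimming tool is moved more than 30 mm (distance of any of bowl, mug, jar, trimming_tool from where it was at the start of the episode above 0.03 m).
It also fails if it takes over 48 s, if anything falls off the work surface, if the arm or the gripper's body presses on something with over 40 N, if the wrist force passes 120 N, or if a joint passes its speed limit or range.

## Working session

There is one attempt and no reset: what is moved stays moved. The work goes in short steps, Python scripts to look and compute and a tool call to move; the robot and the scene stay as the last step left them, time stands still between calls to the robot, and variables do not carry over. Pictures are saved under pics/ and viewed, and the job is handed in when it is done.

Besides the shell and the picture viewer there is one more tool, called after "Request:" by a JSON object that holds its "api" and its "payload". carry_out: Moves the arm, as the interface text tells. Its arguments: {"type":"object","properties":{"series":{"type":"array","items":{"type":"array","items":{"type":"array","items":{"type":"number"}}}},"force":{"type":"number"}},"required":["series"]}

```bash
ls; mkdir -p pics
cat > h.py <<'E'
import numpy as np,cv2
from cell import manip
from scipy.spatial.transform import Rotation as R
def snap(name,fn):
    st=manip.read_state(); c=manip.read_camera(name)
    cv2.imwrite('pics/'+fn,cv2.cvtColor(c['pixels'],cv2.COLOR_RGB2BGR))
    K=np.array(c['intrinsics']);
    if name=='wrist':
        T=np.eye(4);T[:3,:3]=R.from_euler('xyz',st['eef_rot'],degrees=True).as_matrix();T[:3,3]=st['ee_pos']
        Twc=T@np.array(c['mount'])
    else:
        M=np.eye(4);M[:3,:3]=cv2.Rodrigues(np.array(c['rvec'],float))[0];M[:3,3]=np.ravel(c['tvec']);Twc=np.linalg.inv(M)
    d=dict(px=c['pixels'],z=c['range_z'],K=K,k1=c['k1'],T=Twc)
    np.savez('last_%s.npz'%name,**d); return d
def cloud(d):
    K=d['K'];k=float(d['k1']);v,u=np.mgrid[:480,:640]
    pts=np.stack([u.ravel(),v.ravel()],1).astype(float)[:,None]
    n=cv2.undistortPoints(pts,K,np.array([k,0,0,0,0.]),None,None,None) if False else cv2.undistortPointsIter(pts,K,np.array([k,0,0,0,0.]),np.eye(3),np.eye(3),(3,30,1e-9))
    n=n.reshape(480,640,2);z=d['z']
    P=np.dstack([n[...,0]*z,n[...,1]*z,z])
    W=P@d['T'][:3,:3].T+d['T'][:3,3]; W[z==0]=np.nan
    return W
def proj(d,p):
    p=np.atleast_2d(p);M=np.linalg.inv(d['T']);q=p@M[:3,:3].T+M[:3,3]
    x=q[:,:2]/q[:,2:];r2=(x**2).sum(1,keepdims=True);x=x*(1+float(d['k1'])*r2)
    return x@d['K'][:2,:2].T+d['K'][:2,2]
E
python3 - <<'E'
from h import *
print(manip.read_state())
for n in ['side','top']:
    snap(n,n+'0.png')
    for t in ['wheel','bare_foot','rim','pad_near_left','pad_far_left','pad_far_right','wedge','bowl','mug','jar','trimming_tool']:
        print(n,t,[(np.round(b['xyz'],3).tolist(),round(b['p'],2)) for b in manip.boxes_of(n,t)])
E
```

```text
pics
{'time': 0.0, 'joint_positions': array([ 5.76333793e+01,  5.03999486e+00,  7.86274880e+01,  7.51698645e-04,
        9.64626630e+01, -5.90605108e+00]), 'qd': array([-0.10067253, -0.01925123,  0.0119549 ,  0.00494461,  0.02905679,
        0.12106225]), 'tau': array([ 3.91491740e-04, -3.51869130e+01, -3.13270462e+01, -2.15375485e-04,
        1.08962235e-02,  1.09711911e-05]), 'ee_pos': array([0.24499779, 0.49228424, 0.40350594]), 'eef_rot': array([-1.79870622e+02, -1.41348318e-02,  1.53539498e+02]), 'wrist_force': array([-0.16026352,  0.16079925, -0.29873916]), 'torque': array([0.01589223, 0.05546006, 0.01114089]), 'finger_gap': 1.0017786622293066}
side wheel [([0.528, 0.096, 0.12], 0.86)]
side bare_foot []
side rim [([0.526, 0.096, 0.124], 0.83)]
side pad_near_left []
side pad_far_left []
side pad_far_right []
side wedge [([0.569, -0.339, 0.014], 0.93), ([0.548, -0.12, 0.014], 0.9), ([0.388, -0.217, 0.014], 0.84), ([0.362, -0.468, 0.015], 0.7)]
side bowl [([0.575, 0.173, 0.196], 0.65)]
side mug [([0.785, -0.032, 0.046], 0.66)]
side jar [([0.53, 0.441, 0.064], 0.81)]
side trimming_tool [([0.701, -0.137, 0.01], 0.6)]
top wheel [([0.565, 0.142, 0.149], 0.71)]
top bare_foot [([0.704, -0.133, 0.011], 0.63)]
top rim [([0.562, 0.141, 0.147], 0.94)]
top pad_near_left []
top pad_far_left []
top pad_far_right []
top wedge [([0.393, -0.22, 0.017], 0.87), ([0.572, -0.338, 0.01], 0.87), ([0.546, -0.106, 0.013], 0.79), ([0.371, -0.459, 0.014], 0.72), ([0.566, 0.144, 0.15], 0.65)]
top bowl [([0.571, 0.155, 0.185], 0.77)]
top mug [([0.792, -0.025, 0.025], 0.56)]
top jar [([0.536, 0.452, 0.096], 0.88), ([0.567, 0.152, 0.187], 0.22)]
top trimming_tool [([0.706, -0.131, 0.009], 0.62)]
```

View pics/side0.png

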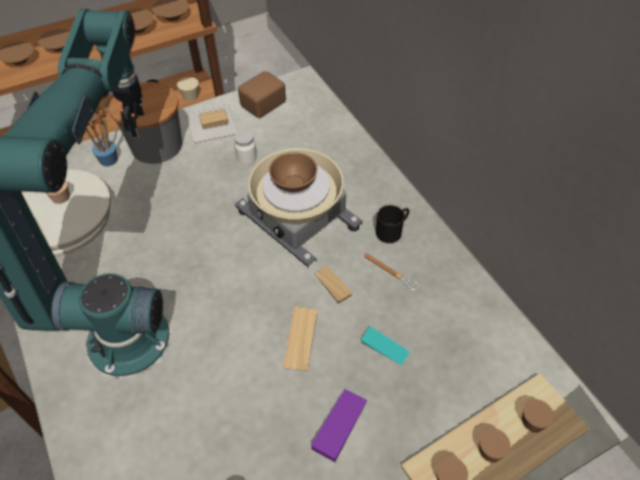

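View pics/top0.png

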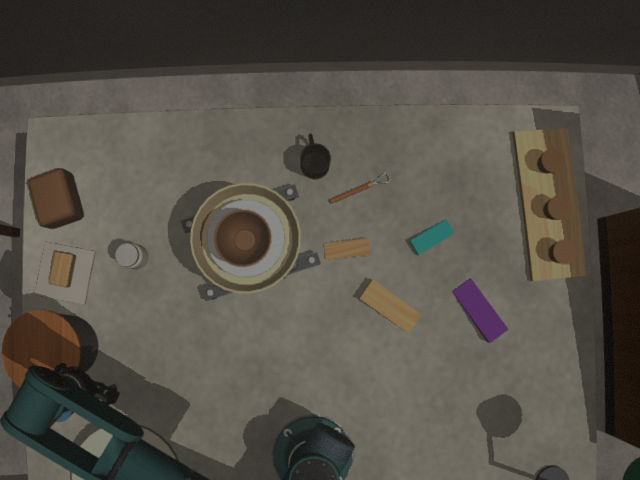

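Run:
```python
from h import *
d=dict(np.load('last_top.npz'));W=cloud(d)
px=d['px'].astype(int)
# bench
print('bench z',np.nanmedian(W[320:380,200:260,2]),W[300,250],W[200,480])
m=(W[...,2]>0.155)&(W[...,2]<0.178)
ys,xs=np.where(m);s=(xs>170)&(xs<320)&(ys>170)&(ys<310)
P=W[ys[s],xs[s]];
c=np.array([.565,.142])
for i in range(20):
    r=np.hypot(*(P[:,:2]-c).T);k=(r>.12)&(r<.145);Q=P[k]
    A=np.c_[2*Q[:,:2],np.ones(len(Q))];b=(Q[:,:2]**2).sum(1);x=np.linalg.lstsq(A,b,rcond=None)[0];c=x[:2]
print('pan',c,np.sqrt(x[2]+c@c),len(Q),Q[:,2].mean())
# channels
m=(W[...,2]>0.024)&(W[...,2]<0.05);m[:, :175]=0;m[:,330:]=0;m[:175]=0;m[310:]=0
n,l,st,ce=cv2.connectedComponentsWithStats(m.astype(np.uint8))
for i in range(1,n):
    if st[i,4]>15: print(st[i],W[l==i].mean(0),W[l==i][:,2].min(),W[l==i][:,2].max())
# wedge
m=(W[...,2]>0.003)&(W[...,2]<0.04);h=px.max(2)-px.min(2)
m=(px[...,0]-px[...,2]>40);m[:225]=0;m[270:]=0;m[:,:322]=0;m[:,380:]=0
Q=W[m];print('wedge',len(Q),Q.mean(0)); print(cv2.minAreaRect((Q[:,:2]*1000).astype(np.float32)))
u,v=np.where(m)
A=np.c_[Q[:,:2]-Q[:,:2].mean(0),np.ones(len(Q))];print(np.linalg.lstsq(A,Q[:,2],rcond=None)[0])
im=cv2.resize(d['px'][160:330,170:430][...,::-1],None,fx=3,fy=3,interpolation=cv2.INTER_CUBIC);cv2.imwrite('pics/topz.png',im)
```

```text
bench z -0.0008793211501958442 [ 0.41721817  0.15530523 -0.00075123] [ 0.67464086 -0.48450129 -0.00786663]
pan [0.57033281 0.14914588] 0.12847526909463436 1356 0.16290315682910886
[307 175  16   3  29] [ 0.74246074 -0.02553961  0.03551704] 0.024486828592575227 0.04833817659579753
[275 184  24  17 227] [0.70055357 0.04676764 0.03334374] 0.024232181350726467 0.044008250098037216
[181 216  14  17 137] [0.62195666 0.31675347 0.03500574] 0.02603301047631823 0.04425709276332501
[286 252  35  24 312] [0.51354735 0.00157119 0.03212922] 0.024170115869790232 0.04789646027220429
[202 284  31  17 266] [0.44111063 0.24869714 0.03371547] 0.024598228591953264 0.044658433814227516
wedge 740 [nan nan nan]
((548.67919921875, -106.80606079101562), (45.815185546875, 118.93026733398438), 4.712474822998047)
 ** On entry to DLASCL parameter number  4 had an illegal value
 ** On entry to DLASCL parameter number  4 had an illegal valueTraceback (most recent call last):
  File "<stdin>", line 24, in <module>
    x, resids, rank, s = _umath_linalg.lstsq(a, b, rcond,
                         ~~~~~~~~~~~~~~~~~~~^^^^^^^^^^^^^
                                             signature=signature)
                                             ^^^^^^^^^^^^^^^^^^^^
    raise LinAlgError("SVD did not converge in Linear Least Squares")
numpy.linalg.LinAlgError: SVD did not converge in Linear Least Squares
```

Run:
```python
from h import *
d=dict(np.load('last_top.npz'));W=cloud(d)
px=d['px'].astype(int)
m=(px[...,0]-px[...,2]>40);m[:225]=0;m[270:]=0;m[:,:322]=0;m[:,380:]=0
Q=W[m];Q=Q[~np.isnan(Q[:,0])];print('wedge',len(Q),Q.mean(0)); print(cv2.minAreaRect((Q[:,:2]*1000).astype(np.float32)))
A=np.c_[Q[:,:2]-Q[:,:2].mean(0),np.ones(len(Q))];print(np.linalg.lstsq(A,Q[:,2],rcond=None)[0])
im=cv2.resize(d['px'][160:330,170:430][...,::-1],None,fx=3,fy=3,interpolation=cv2.INTER_CUBIC);cv2.imwrite('pics/topz.png',im)
T=np.array(d['T']);print(T)
s=dict(np.load('last_side.npz'));
im=cv2.resize(s['px'][140:320,220:440][...,::-1],None,fx=3.5,fy=3.3,interpolation=cv2.INTER_CUBIC);cv2.imwrite('pics/sidez.png',im)
```

```text
wedge 738 [ 0.54807979 -0.1072243   0.01102065]
((548.67919921875, -106.80606079101562), (45.815185546875, 118.93026733398438), 4.712474822998047)
[-0.01479002 -0.14214533  0.01102065]
[[-0.02596526 -0.99503812  0.09604657  0.43997296]
 [-0.99958668  0.02465714 -0.01478168  0.00591095]
 [ 0.0123401  -0.09639068 -0.99526708  1.55747028]
 [ 0.          0.          0.          1.        ]]
```

View pics/topz.png

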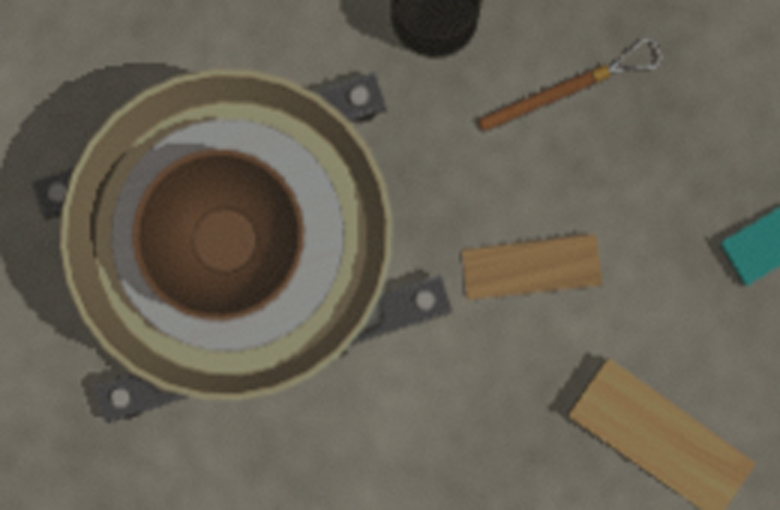

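View pics/sidez.png

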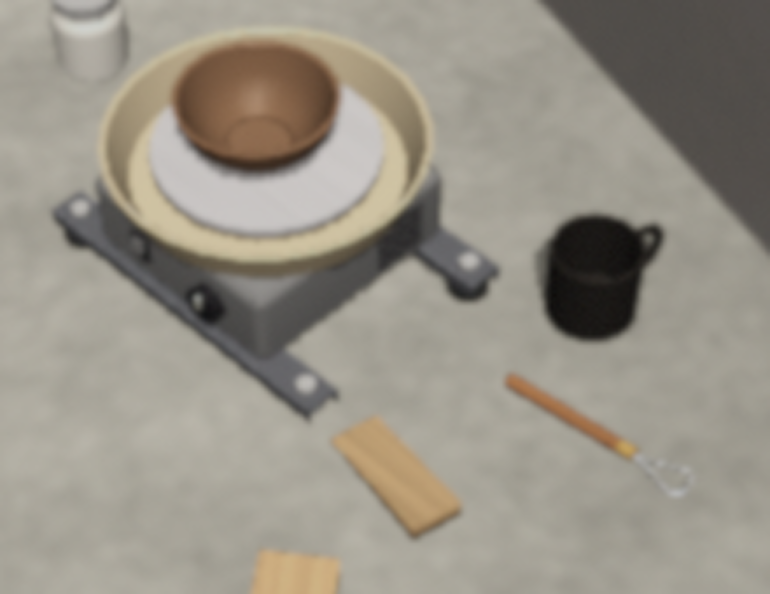

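```bash
cat > wp.py <<'E'
from h import *
def ray(d,uv,z):
    n=cv2.undistortPointsIter(np.array(uv,float).reshape(-1,1,2),d['K'],np.array([float(d['k1']),0,0,0,0.]),np.eye(3),np.eye(3),(3,30,1e-9)).reshape(-1,2)
    D=np.c_[n,np.ones(len(n))]@d['T'][:3,:3].T;o=d['T'][:3,3]
    return o+D*((z-o[2])/D[:,2])[:,None]
def fit(L,P):
    a=L-L.mean(0);b=P-P.mean(0);th=np.arctan2((a[:,0]*b[:,1]-a[:,1]*b[:,0]).sum(),(a*b).sum())
    r=np.array([[np.cos(th),-np.sin(th)],[np.sin(th),np.cos(th)]]);t=P.mean(0)-r@L.mean(0)
    return th,t,r,P-(L@r.T+t)
E
python3 - <<'E'
from wp import *
d=dict(np.load('last_top.npz'))
g=cv2.cvtColor(d['px'],cv2.COLOR_RGB2GRAY).astype(float)
uv=[]
for (u,v) in [(312,260),(210,292),(290,192),(189,223)]:
    w=g[v-5:v+6,u-5:u+6];w=np.clip(w-(w.max()*.6+w.min()*.4),0,None);yy,xx=np.mgrid[v-5:v+6,u-5:u+6];uv.append(((w*xx).sum()/w.sum(),(w*yy).sum()/w.sum()))
print(np.round(uv,1))
P=ray(d,uv,.037)[:,:2];print(P)
L=np.array([[-.095,-.14],[-.095,.14],[.095,-.14],[.095,.14]])
th,t,r,e=fit(L,P);print(np.degrees(th),t,e*1000,'foot',r@L[0]+t)
s=dict(np.load('last_side.npz'))
P2=ray(s,[(220+306/3.5,140+383/3.3),(220+79/3.5,140+208/3.3),(220+469/3.5,140+261/3.3)],.037)[:,:2];print(P2)
print(ray(s,[(220+x/3.5,140+y/3.3) for x,y in [(333,440),(376,418),(459,511)]],.01))
print('rim',r@(L[0]*.132/.1692)+t)
# wedge corners from top: zoomed px
for z,c in [(.003,[(463,250),(468,299)]),(.021,[(596,235),(602,284)])]:
    print(ray(d,[(170+x/3,160+y/3) for x,y in c],z)[:,:2])
E
```

```text
[[311.4 259.6]
 [209.8 292.2]
 [289.4 191.4]
 [193.1 223.6]]
[[ 0.5196097  -0.01138414]
 [ 0.44047418  0.25712776]
 [ 0.70214478  0.04230654]
 [ 0.62250561  0.29971561]]
16.161769654134567 [0.57118357 0.14694144] [[ 0.70265628  2.58484185]
 [-0.49477988  2.16244659]
 [ 0.74660707  3.38897136]
 [-0.95448347 -8.1362598 ]] foot [ 0.51890705 -0.01396898]
[[ 0.52079465 -0.01099302]
 [ 0.44061295  0.25773355]
 [ 0.7029692   0.04247569]]
[[ 0.52056778 -0.05665734  0.01      ]
 [ 0.56167557 -0.05318582  0.01      ]
 [ 0.57352241 -0.16650533  0.01      ]]
rim [0.53040047 0.02140849]
[[ 0.56422138 -0.04776915]
 [ 0.52013788 -0.05102502]]
[[ 0.57316916 -0.16585139]
 [ 0.52940897 -0.16968517]]
```

```bash
cat > mv.py <<'E'
import sys
from h import *
# usage: mv.py x y z yaw  -> shift in tool frame from measured pose
st=manip.read_state();x,y,z,yaw=map(float,sys.argv[1:5])
r=R.from_euler('xyz',st['eef_rot'],degrees=True);t=R.from_euler('xyz',[180,0,yaw],degrees=True)
print('now',np.round(st['ee_pos'],4),np.round(st['eef_rot'],2),'t',st['time'],'F',np.round(st['wrist_force'],2),st['finger_gap'])
print('shift',np.round(r.inv().apply(np.array([x,y,z])-st['ee_pos']),4),'rot',np.round(np.degrees((r.inv()*t).as_rotvec()),2))
E
python3 mv.py .507 -.167 .28 107
```

```text
now [0.2451 0.4924 0.4047] [180.    -0.   153.54] t 1.2 F [ 0.58 -0.34  0.23] 1.0007052545863329
shift [-0.5283 -0.4736  0.1247] rot [-0.   -0.   46.54]
```

Request:
{"api": "carry_out", "payload": {"series": [[[-0.28, -0.25, 0, 0, 0, 46.5, 0], [-0.28, -0.25, 0, 0, 0, 46.5, 0], [-0.28, -0.25, 0, 0, 0, 46.5, 0], [-0.28, -0.25, 0, 0, 0, 46.5, 0], [-0.28, -0.25, 0, 0, 0, 46.5, 0], [-0.28, -0.25, 0, 0, 0, 46.5, 0], [-0.28, -0.25, 0, 0, 0, 46.5, 0], [-0.28, -0.25, 0, 0, 0, 46.5, 0], [-0.28, -0.25, 0, 0, 0, 46.5, 0], [-0.28, -0.25, 0, 0, 0, 46.5, 0]]]}}

```text
time: 2.03
ee_pos: [0.3863, 0.138, 0.4049]
eef_rot: [180.0, 0.2, 106.4]
wrist_force: [-0.2, 0.8, 0.4]
finger_gap: -0.002
```

```bash
python3 mv.py .507 -.167 .28 107
```

```text
now [0.3863 0.138  0.4049] [179.95   0.25 106.41] t 2.0333 F [-0.22  0.76  0.39] -0.001992884046361282
shift [-0.3261  0.0296  0.1263] rot [ 0.05  0.25 -0.59]
```

Request:
{"api": "carry_out", "payload": {"series": [[[-0.326, 0.029, 0.0, 0, 0, 0, 0], [-0.326, 0.029, 0.0, 0, 0, 0, 0], [-0.326, 0.029, 0.0, 0, 0, 0, 0], [-0.326, 0.029, 0.0, 0, 0, 0, 0], [-0.326, 0.029, 0.0, 0, 0, 0, 0], [-0.326, 0.029, 0.0, 0, 0, 0, 0], [-0.326, 0.029, 0.03, 0, 0, 0, 0], [-0.326, 0.029, 0.07, 0, 0, 0, 0], [-0.326, 0.029, 0.1, 0, 0, 0, 0], [-0.326, 0.029, 0.125, 0, 0, 0, 0]]]}}

```text
time: 2.87
ee_pos: [0.5082, -0.1613, 0.2781]
eef_rot: [179.9, 0.1, 106.9]
wrist_force: [-0.2, 0.4, -1.2]
finger_gap: 0.002
```

```bash
python3 mv.py .507 -.167 .183 107
python3 - <<'E'
from h import *
snap('wrist','w1.png')
snap('top','t1.png')
E
```

```text
now [ 0.5082 -0.1613  0.2781] [1.7995e+02 7.0000e-02 1.0688e+02] t 2.8667 F [-0.23  0.38 -1.25] 0.002256941005689342
shift [-0.0049 -0.0029  0.0951] rot [ 0.05  0.07 -0.12]
```

View pics/w1.png

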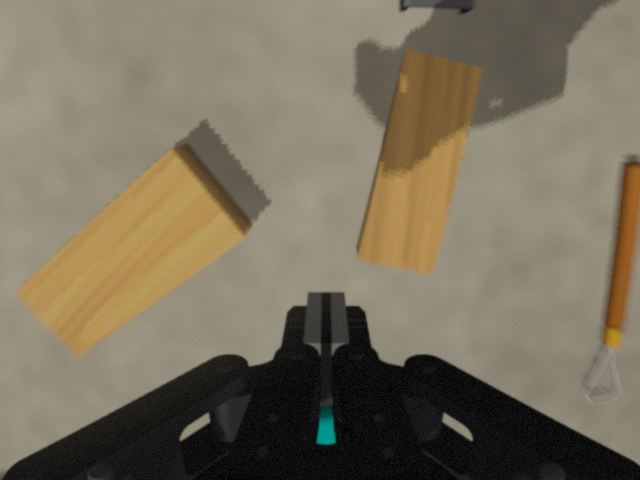

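View pics/t1.png

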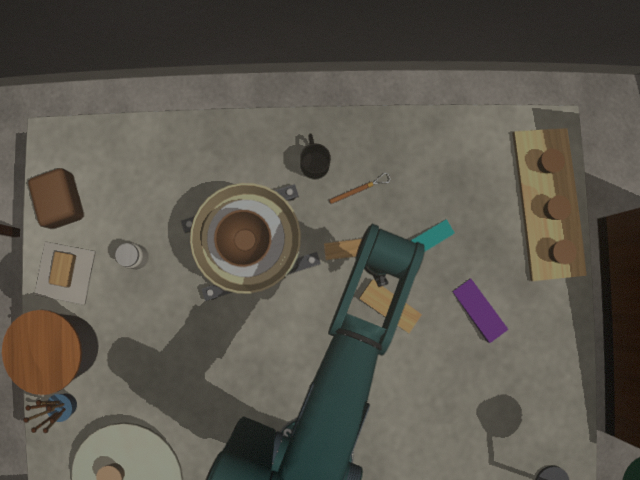

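Run:
```python
from wp import *
d=dict(np.load('last_wrist.npz'))
print(ray(d,[(358,258),(433,273)],.021)[:,:2]);print(ray(d,[(405,50),(484,68)],.003)[:,:2])
print('tip',ray(d,[(307,293),(345,293),(307,340)],.105),'z',d['z'][285:345:6,326],d['z'][300:345:6,310])
M=np.linalg.inv(d['T']);print(d['K'])
im=cv2.resize(d['px'][250:480,200:450][...,::-1],None,fx=3,fy=2.6);cv2.imwrite('pics/wz.png',im)
```

```text
[[ 0.52871541 -0.16493011]
 [ 0.5734016  -0.1612191 ]]
[[ 0.51930349 -0.04962428]
 [ 0.56424537 -0.04470096]]
tip [[ 0.49900253 -0.15424436  0.105     ]
 [ 0.51234548 -0.15019872  0.105     ]
 [ 0.50450727 -0.17340522  0.105     ]] z [0.2702856  0.2703908  0.14844589 0.14513315 0.13976406 0.13483627
 0.13159114 0.12790008 0.12502998 0.12247052] [0.14594384 0.14213042 0.13791025 0.1336501  0.13092212 0.12839685
 0.12265621 0.12079476]
[[423.85569276   0.         325.7602967 ]
 [  0.         423.85569276 232.33207077]
 [  0.           0.           1.        ]]
```

View pics/wz.png

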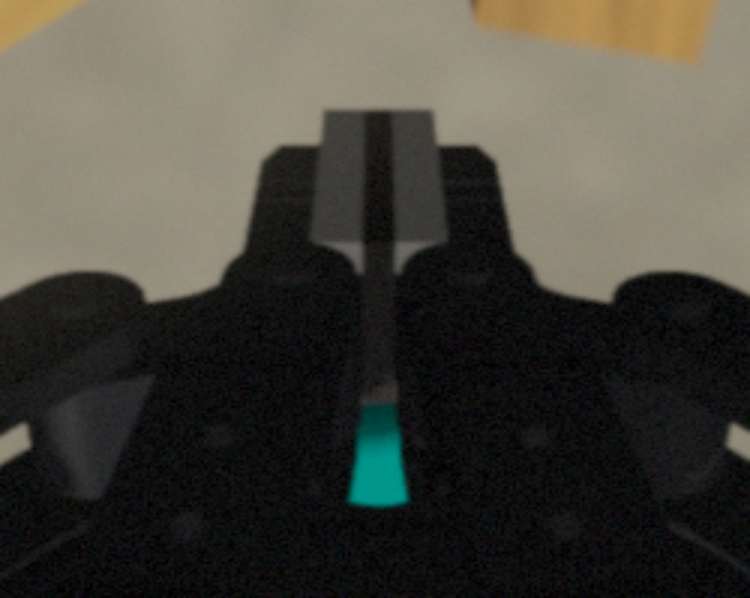

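Request:
{"api": "carry_out", "payload": {"series": [[[-0.005, -0.006, 0.03, 0, 0, 0, 0], [-0.005, -0.006, 0.06, 0, 0, 0, 0], [-0.005, -0.006, 0.08, 0, 0, 0, 0], [-0.005, -0.006, 0.09, 0, 0, 0, 0], [-0.005, -0.004, 0.096, 0, 0, 0, 0], [-0.005, 0.002, 0.096, 0, 0, 0, 0], [-0.005, 0.006, 0.096, 0, 0, 0, 0], [-0.005, 0.01, 0.096, 0, 0, 0, 0], [-0.005, 0.013, 0.096, 0, 0, 0, 0], [-0.005, 0.015, 0.096, 0, 0, 0, 0]]]}}

```text
time: 3.8
ee_pos: [0.5244, -0.1598, 0.1852]
eef_rot: [179.9, 0.1, 107.1]
wrist_force: [-0.2, 0.0, 0.9]
finger_gap: -0.0
```

```bash
python3 mv.py .507 -.167 .183 107
python3 - <<'E'
from h import *
snap('wrist','w2.png')
E
```

```text
now [ 0.5244 -0.1598  0.1852] [1.7989e+02 1.0000e-01 1.0706e+02] t 3.8 F [-0.17  0.02  0.94] -0.00017696850998608247
shift [-0.0018 -0.0188  0.0021] rot [0.11 0.1  0.06]
```

View pics/w2.png

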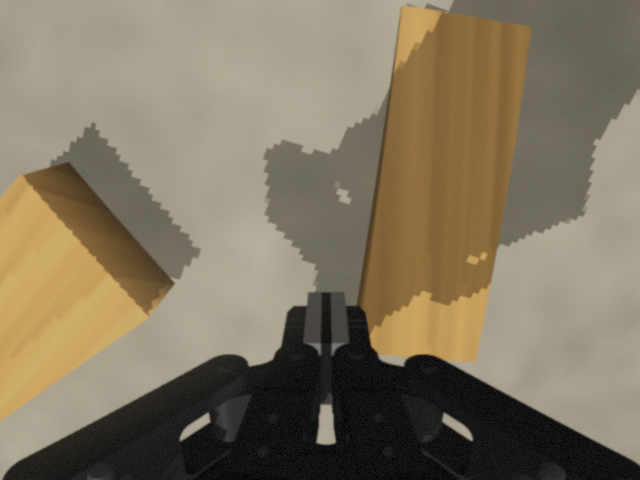

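```bash
cat > wd.py <<'E'
import sys
from wp import *
# thinL, thinR, heelR pixel ; prints wedge pose rel. line
a=list(map(float,sys.argv[1:]))
d=dict(np.load('last_wrist.npz'))
tl,tr=ray(d,[a[0:2],a[2:4]],.003)[:,:2]; hs=ray(d,[a[i:i+2] for i in range(4,len(a),2)],.021)[:,:2]
foot=np.array([.5202,-.0112]);dr=np.array([-.29,.957]);n=np.array([.957,.29])
for k,p in [('tl',tl),('tr',tr)]+[('h',h) for h in hs]: print(k,np.round(p,4),'lat %.1f along %.1f'%((p-foot)@n*1000,(p-foot)@dr*1000))
u=tr-hs[0]; print('right edge angle rel to line', np.degrees(np.arctan2(u@n,u@dr)),np.linalg.norm(u))
E
python3 wd.py 402 8 530 28 478 360
```

```text
tl [ 0.5172 -0.05  ] lat -14.2 along -36.3
tr [ 0.5606 -0.0416] lat 29.9 along -40.8
h [ 0.5831 -0.1567] lat 18.0 along -157.5
right edge angle rel to line 5.843446252928412 0.11730502231386615
```

Request:
{"api": "carry_out", "payload": {"series": [[[0, 0.002, 0, 0, 0, 0, 0], [0, 0.004, 0, 0, 0, 0, 0], [0, 0.006, 0, 0, 0, 0, 0], [0, 0.0075, 0, 0, 0, 0, 0], [0, 0.0075, 0, 0, 0, 0, 0]]]}}

```text
time: 4.27
ee_pos: [0.5308, -0.1575, 0.1837]
eef_rot: [180.0, -0.0, 107.0]
wrist_force: [0.0, -0.1, -0.2]
finger_gap: 0.0
```

```bash
python3 mv.py .507 -.167 .183 107
python3 - <<'E'
from h import *
snap('wrist','w3.png')
E
```

```text
now [ 0.5308 -0.1575  0.1837] [179.98  -0.   107.05] t 4.2667 F [ 0.03 -0.13 -0.25] 0.00041922280288344383
shift [-0.0021 -0.0256  0.0007] rot [ 0.02 -0.    0.05]
```

View pics/w3.png

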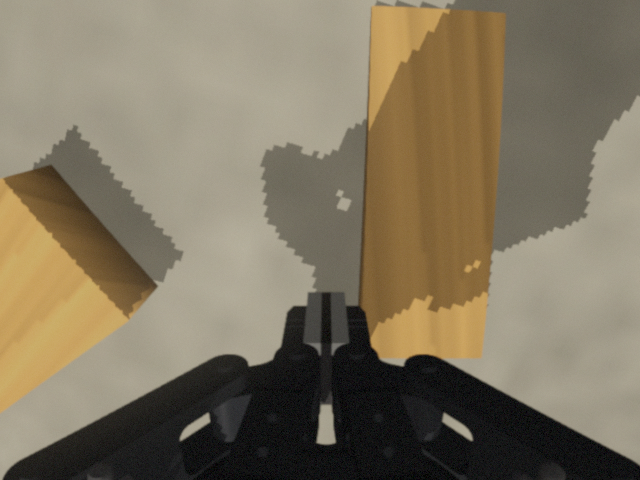

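```bash
python3 wd.py 371 7 505 13 482 357
python3 - <<'E'
import numpy as np
f=np.array([.5202,-.0112]);p=np.array([.5308,-.1575]);print((p-f)@[.957,.29],(p-f)@[-.29,.957])
E
```

```text
tl [ 0.5134 -0.0507] lat -18.0 along -35.8
tr [ 0.5562 -0.038 ] lat 26.7 along -36.1
h [ 0.5891 -0.1518] lat 25.1 along -154.5
right edge angle rel to line 0.7379010287622338 0.1184486829543801
-0.032282799999999945 -0.14308310000000002
```

Request:
{"api": "carry_out", "payload": {"series": [[[0, -0.006, 0, 0, 0, 0, 0], [-0.005, -0.008, -0.02, 0, 0, 0, 0.02], [-0.02, 0.0, -0.04, 0, 0, 0, 0.02], [-0.036, 0.02, -0.04, 0, 0, 0, 0.02], [-0.036, 0.0355, -0.04, 0, 0, 0, 0.02], [-0.036, 0.0355, -0.025, 0, 0, 0, 0.02], [-0.036, 0.0355, -0.008, 0, 0, 0, 0.02], [-0.036, 0.0355, 0.0, 0, 0, 0, 0.02], [-0.036, 0.0355, 0.002, 0, 0, 0, 0.02], [-0.036, 0.0355, 0.002, 0, 0, 0, 0.02]]]}}

```text
time: 5.15
ee_pos: [0.5744, -0.1814, 0.1806]
eef_rot: [-179.9, -0.1, 107.0]
wrist_force: [-0.6, -0.3, -0.1]
finger_gap: 0.233
```

```bash
python3 mv.py .507 -.167 .183 107
python3 - <<'E'
from h import *
snap('wrist','w4.png')
E
```

```text
now [ 0.5744 -0.1814  0.1806] [-1.7989e+02 -1.0000e-01  1.0703e+02] t 5.15 F [-0.58 -0.35 -0.1 ] 0.23297025161885435
shift [ 0.0335 -0.0602 -0.0022] rot [-0.11 -0.1   0.03]
```

View pics/w4.png

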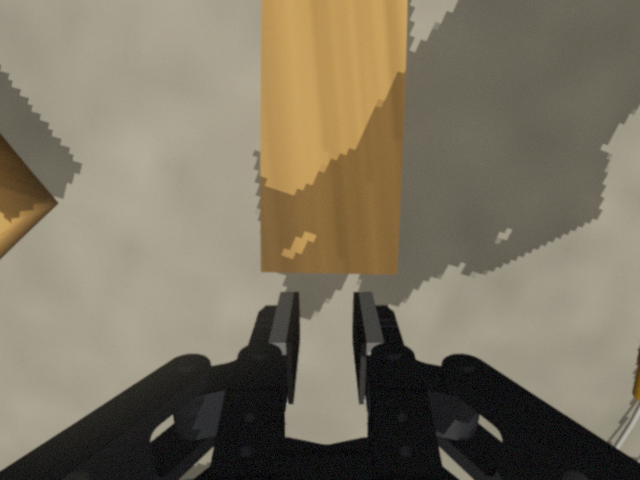

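Request:
{"api": "carry_out", "payload": {"series": [[[0.005, 0, 0, 0, 0, 0, 0.02], [0.012, 0, 0, 0, 0, 0, 0.02], [0.019, 0, 0, 0, 0, 0, 0.02], [0.026, 0, 0, 0, 0, 0, 0.02], [0.033, 0, 0, 0, 0, 0, 0.02], [0.04, 0, 0, 0, 0, 0, 0.02], [0.046, 0, 0, 0, 0, 0, 0.02], [0.051, 0, 0, 0, 0, 0, 0.02], [0.055, 0, 0, 0, 0, 0, 0.02], [0.058, 0, 0, 0, 0, 0, 0.02]]]}}

```text
time: 6.03
ee_pos: [0.5579, -0.1256, 0.1817]
eef_rot: [180.0, -0.0, 107.1]
wrist_force: [-0.4, -0.2, -0.1]
finger_gap: 0.236
```

```bash
python3 mv.py .507 -.167 .183 107
python3 - <<'E'
from h import *
snap('wrist','w5.png')
E
```

```text
now [ 0.5579 -0.1256  0.1817] [180.    -0.   107.06] t 6.0333 F [-0.42 -0.2  -0.15] 0.23584747671623243
shift [-0.0247 -0.0609 -0.0013] rot [ 0.   -0.    0.06]
```

View pics/w5.png

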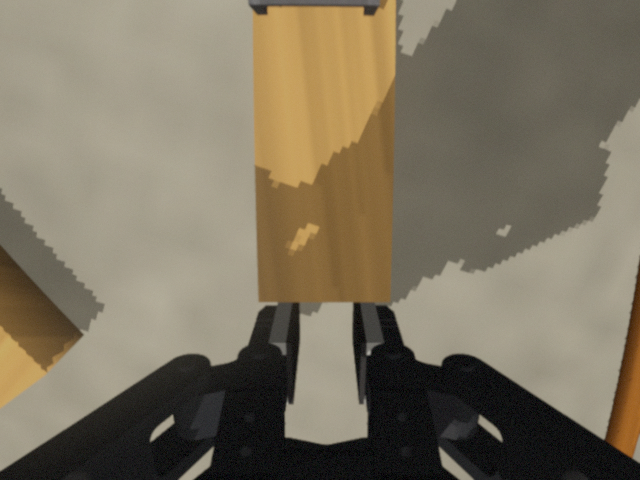

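Request:
{"api": "carry_out", "payload": {"series": [[[0.003, 0, 0, 0, 0, 0, 0.02], [0.006, 0, 0, 0, 0, 0, 0.02], [0.009, 0, 0, 0, 0, 0, 0.02], [0.011, 0, 0, 0, 0, 0, 0.02], [0.013, 0, 0, 0, 0, 0, 0.02], [0.015, 0, 0, 0, 0, 0, 0.02], [0.016, 0, 0, 0, 0, 0, 0.02], [0.016, 0, 0, 0, 0, 0, 0.02]]]}}

```text
time: 6.75
ee_pos: [0.5533, -0.1105, 0.1816]
eef_rot: [-180.0, -0.0, 107.1]
wrist_force: [-0.0, -0.2, -0.3]
finger_gap: 0.234
```

```bash
cat > f.py <<'E'
from h import *
st=manip.read_state();p=st['ee_pos'][:2]-np.array([.5202,-.0112]);F=st['wrist_force']
print('t',st['time'],'along %.1f lat %.1f'%(p@[-290,957],p@[957,290]),'F',np.round(F,2),'push %.2f'%-(F[:2]@[-.29,.957]))
E
python3 f.py
```

```text
t 6.75 along -104.7 lat 2.9 F [-0.04 -0.23 -0.32] push 0.21
```

Now 2 mm per call, watching the push force.

Request:
{"api": "carry_out", "payload": {"series": [[[0.001, 0, 0, 0, 0, 0, 0.02], [0.002, 0, 0, 0, 0, 0, 0.02], [0.003, 0, 0, 0, 0, 0, 0.02], [0.004, 0, 0, 0, 0, 0, 0.02], [0.004, 0, 0, 0, 0, 0, 0.02]]]}}

```text
time: 7.17
ee_pos: [0.5522, -0.1069, 0.1817]
eef_rot: [180.0, -0.0, 107.0]
wrist_force: [-0.6, 0.1, -0.4]
finger_gap: 0.231
```

```bash
python3 f.py
```

```text
t 7.1667 along -100.8 lat 2.9 F [-0.58  0.06 -0.37] push -0.22
```

Request:
{"api": "carry_out", "payload": {"series": [[[0.0005, 0, 0, 0, 0, 0, 0.02], [0.001, 0, 0, 0, 0, 0, 0.02], [0.0015, 0, 0, 0, 0, 0, 0.02], [0.002, 0, 0, 0, 0, 0, 0.02], [0.002, 0, 0, 0, 0, 0, 0.02]]]}}

```text
time: 7.58
ee_pos: [0.5517, -0.1051, 0.1817]
eef_rot: [180.0, 0.0, 107.0]
wrist_force: [-0.1, -1.3, 0.4]
finger_gap: 0.238
```

```bash
python3 f.py
```

```text
t 7.5833 along -99.0 lat 2.9 F [-0.07 -1.31  0.36] push 1.23
```

Request:
{"api": "carry_out", "payload": {"series": [[[0.0005, 0, 0, 0, 0, 0, 0.02], [0.001, 0, 0, 0, 0, 0, 0.02], [0.0015, 0, 0, 0, 0, 0, 0.02], [0.002, 0, 0, 0, 0, 0, 0.02], [0.002, 0, 0, 0, 0, 0, 0.02]]]}}

```text
time: 8.0
ee_pos: [0.5511, -0.1032, 0.1817]
eef_rot: [180.0, 0.0, 107.0]
wrist_force: [0.5, -1.5, -1.2]
finger_gap: 0.236
```

```bash
python3 f.py
```

```text
t 8.0 along -97.0 lat 2.9 F [ 0.51 -1.53 -1.2 ] push 1.61
```

Request:
{"api": "carry_out", "payload": {"series": [[[0.0005, 0, 0, 0, 0, 0, 0.02], [0.001, 0, 0, 0, 0, 0, 0.02], [0.0015, 0, 0, 0, 0, 0, 0.02], [0.002, 0, 0, 0, 0, 0, 0.02], [0.002, 0, 0, 0, 0, 0, 0.02]]]}}

```text
time: 8.42
ee_pos: [0.5505, -0.1013, 0.1818]
eef_rot: [180.0, 0.0, 107.0]
wrist_force: [0.5, -3.5, -1.1]
finger_gap: 0.234
```

```bash
python3 f.py
```

```text
t 8.4167 along -95.0 lat 2.9 F [ 0.55 -3.45 -1.13] push 3.46
```

Request:
{"api": "carry_out", "payload": {"series": [[[0.0005, 0, 0, 0, 0, 0, 0.02], [0.001, 0, 0, 0, 0, 0, 0.02], [0.0015, 0, 0, 0, 0, 0, 0.02], [0.002, 0, 0, 0, 0, 0, 0.02], [0.002, 0, 0, 0, 0, 0, 0.02]]]}}

```text
time: 8.83
ee_pos: [0.5499, -0.0994, 0.1817]
eef_rot: [180.0, 0.0, 107.0]
wrist_force: [1.6, -4.4, -1.4]
finger_gap: 0.236
```

```bash
python3 f.py
```

```text
t 8.8333 along -93.1 lat 2.8 F [ 1.6  -4.38 -1.39] push 4.65
```

Request:
{"api": "carry_out", "payload": {"series": [[[0.0005, 0, 0, 0, 0, 0, 0.02], [0.001, 0, 0, 0, 0, 0, 0.02], [0.0015, 0, 0, 0, 0, 0, 0.02], [0.002, 0, 0, 0, 0, 0, 0.02], [0.002, 0, 0, 0, 0, 0, 0.02]]]}}

```text
time: 9.25
ee_pos: [0.5494, -0.0977, 0.1817]
eef_rot: [180.0, 0.1, 107.0]
wrist_force: [1.9, -5.6, -1.6]
finger_gap: 0.234
```

```bash
python3 f.py;python3 - <<'E'
from h import *
snap('wrist','w6.png');snap('side','s6.png')
E
python3 f.py
```

```text
t 9.25 along -91.3 lat 2.8 F [ 1.85 -5.56 -1.57] push 5.86
t 9.35 along -91.3 lat 2.8 F [ 1.85 -5.44 -1.8 ] push 5.74
```

View pics/w6.png

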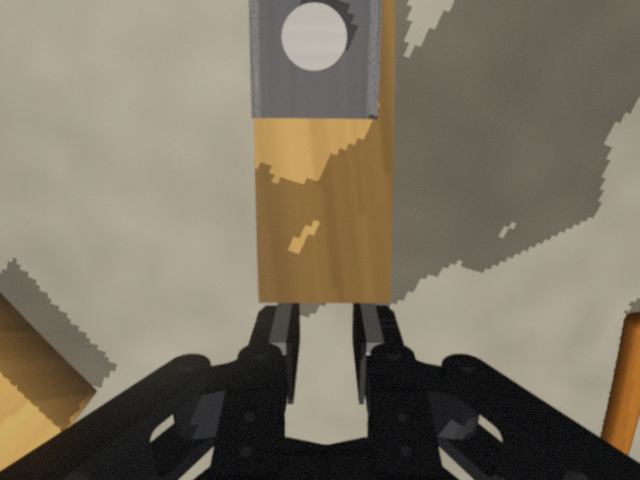

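Request:
{"api": "carry_out", "payload": {"series": [[[0.0005, 0, 0, 0, 0, 0, 0.02], [0.001, 0, 0, 0, 0, 0, 0.02], [0.0015, 0, 0, 0, 0, 0, 0.02], [0.002, 0, 0, 0, 0, 0, 0.02], [0.0025, 0, 0, 0, 0, 0, 0.02], [0.0025, 0, 0, 0, 0, 0, 0.02]]]}}

```text
time: 9.85
ee_pos: [0.5488, -0.0957, 0.1818]
eef_rot: [180.0, 0.1, 107.0]
wrist_force: [2.6, -6.0, -2.7]
finger_gap: 0.232
```

```bash
python3 f.py;python3 - <<'E'
from h import *
snap('wrist','w7.png');d=snap('top','t7.png')
E
python3 f.py
```

```text
t 9.85 along -89.2 lat 2.8 F [ 2.59 -6.   -2.69] push 6.49
t 9.95 along -89.2 lat 2.8 F [ 2.44 -6.5  -3.25] push 6.93
```

Request:
{"api": "carry_out", "payload": {"series": [[[0.0005, 0, 0, 0, 0, 0, 0.02], [0.001, 0, 0, 0, 0, 0, 0.02], [0.001, 0, 0, 0, 0, 0, 0.02], [0.001, 0, 0, 0, 0, 0, 0.02]]]}}

```text
time: 10.28
ee_pos: [0.5485, -0.095, 0.1818]
eef_rot: [180.0, 0.2, 107.0]
wrist_force: [2.6, -6.9, -2.9]
finger_gap: 0.233
```

```bash
python3 f.py;python3 - <<'E'
from wp import *
d=snap('top','t8.png');W=cloud(d)
d0=snap('side','s8.png')
g=cv2.cvtColor(d['px'],cv2.COLOR_RGB2GRAY).astype(float)
uv=[]
for (u,v) in [(210,292),(290,192)]:
    w=g[v-5:v+6,u-5:u+6];w=np.clip(w-(w.max()*.6+w.min()*.4),0,None);yy,xx=np.mgrid[v-5:v+6,u-5:u+6];uv.append(((w*xx).sum()/w.sum(),(w*yy).sum()/w.sum()))
print(np.round(uv,1),ray(d,uv,.037)[:,:2])
E
python3 f.py
```

```text
t 10.2833 along -88.4 lat 2.8 F [ 2.59 -6.87 -2.85] push 7.33
[[209.  291.3]
 [289.3 191.3]] [[0.4427175  0.25920694]
 [0.70239825 0.04264478]]
t 10.3833 along -88.4 lat 2.8 F [ 1.95 -6.88 -2.94] push 7.15
```

View pics/s8.png

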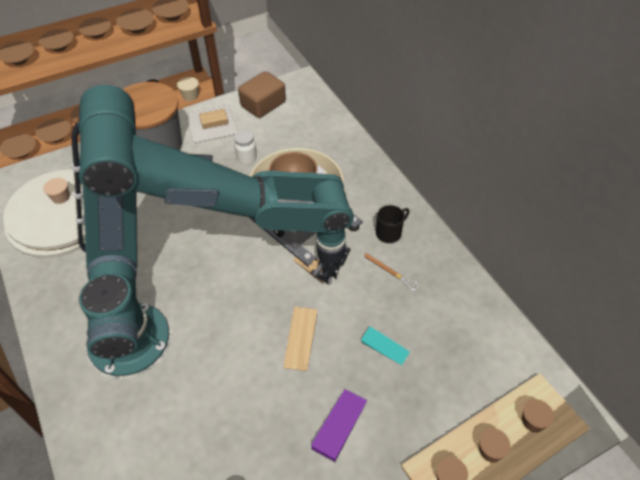

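Request:
{"api": "carry_out", "payload": {"series": [[[-0.004, 0, 0, 0, 0, 0, 0.02], [-0.012, 0, 0, 0, 0, 0, 0.02], [-0.025, 0, 0, 0, 0, 0, 0.02], [-0.035, 0, -0.01, 0, 0, 0, 0.01], [-0.035, 0, -0.05, 0, 0, 0, 0], [-0.035, 0, -0.09, 0, 0, 0, 0], [-0.035, 0, -0.13, 0, 0, 0, 0], [-0.035, 0, -0.17, 0, 0, 0, 0], [-0.035, 0, -0.2, 0, 0, 0, 0], [-0.035, 0, -0.2, 0, 0, 0, 0]]]}}

```text
time: 11.22
ee_pos: [0.5593, -0.1284, 0.3924]
eef_rot: [179.2, 0.5, 107.0]
wrist_force: [0.5, -0.5, 1.2]
finger_gap: 0.001
```

```bash
python3 mv.py .5316 .0242 .365 107
python3 - <<'E'
from h import *
snap('wrist','w9.png')
E
```

```text
now [ 0.5593 -0.1284  0.3924] [179.18   0.53 107.01] t 11.2167 F [ 0.52 -0.5   1.19] 0.0012330128716141872
shift [0.1543 0.0178 0.0262] rot [0.82 0.53 0.02]
```

View pics/w9.png

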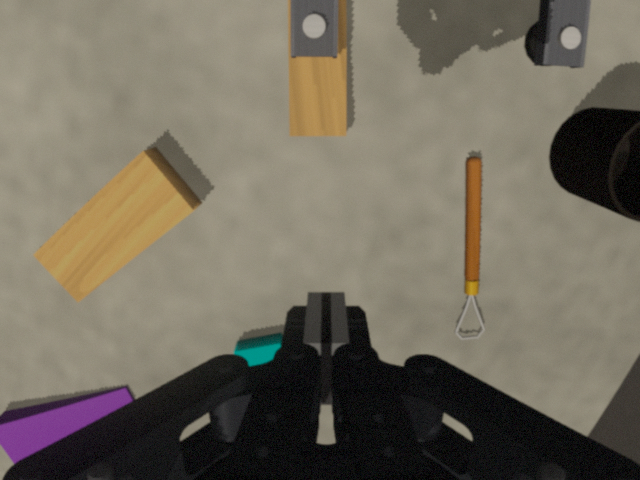

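Request:
{"api": "carry_out", "payload": {"series": [[[0.03, 0.017, 0, 0, 0, 0, 0], [0.065, 0.017, 0, 0, 0, 0, 0], [0.1, 0.017, 0, 0, 0, 0, 0], [0.13, 0.017, 0, 0, 0, 0, 0], [0.146, 0.017, 0, 0, 0, 0, 0], [0.154, 0.017, 0, 0, 0, 0, 0], [0.154, 0.017, 0, 0, 0, 0, 0], [0.154, 0.017, 0, 0, 0, 0, 0]]]}}

```text
time: 11.93
ee_pos: [0.5298, 0.0242, 0.3812]
eef_rot: [-179.9, 0.0, 107.0]
wrist_force: [0.4, 0.7, 0.2]
finger_gap: 0.001
```

```bash
python3 mv.py .5316 .0242 .35 107
python3 - <<'E'
from h import *
snap('wrist','w10.png'); snap('side','s10.png')
im=cv2.imread('pics/s10.png')[120:320,220:440];cv2.imwrite('pics/s10z.png',cv2.resize(im,None,fx=3,fy=3))
E
```

```text
now [0.5298 0.0242 0.3812] [-1.7994e+02  1.0000e-02  1.0704e+02] t 11.9333 F [0.43 0.74 0.23] 0.001329055604858377
shift [-0.0005  0.0018  0.0312] rot [-0.06  0.01  0.04]
```

View pics/w10.png

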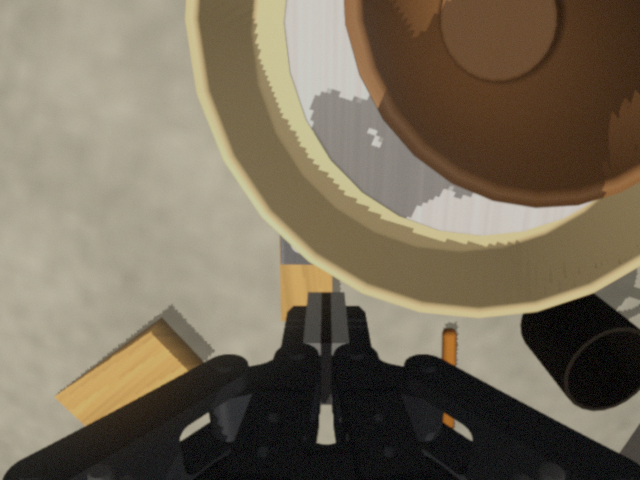

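View pics/s10z.png

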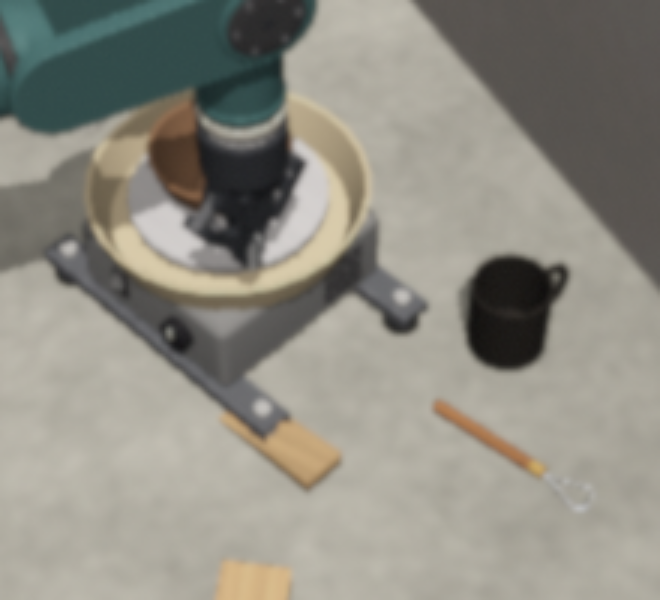

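Run:
```python
from wp import *
d=dict(np.load('last_wrist.npz'));W=cloud(d);m=(W[...,2]>.16)&(W[...,2]<.178);m[285:]=0
P=W[m];c=np.array([.572,.15])
r=np.hypot(*(P[:,:2]-c).T);Q=P[(r>.12)&(r<.142)]
A=np.c_[2*Q[:,:2],np.ones(len(Q))];x=np.linalg.lstsq(A,(Q[:,:2]**2).sum(1),rcond=None)[0]
print(x[:2],np.sqrt(x[2]+x[:2]@x[:2]),len(Q),np.percentile(Q[:,2],[5,50,95]))
# outer edge points by ray at z=.168
P=ray(d,[(190,40),(228,165),(270,224),(318,268),(400,304),(500,316),(560,312)],.168)[:,:2]
A=np.c_[2*P,np.ones(len(P))];x=np.linalg.lstsq(A,(P**2).sum(1),rcond=None)[0];print(x[:2],np.sqrt(x[2]+x[:2]@x[:2]))
res=__import__('scipy.optimize',fromlist=['a']).least_squares(lambda c:np.hypot(*(P-c).T)-.135,[.572,.15]);c=res.x;print(c,res.fun*1000)
f=np.array([.5202,-.0112]);print('rim',c+.132*(f-c)/np.linalg.norm(f-c))
```

```text
[0.56986425 0.15028894] 0.12851379294404877 7743 [0.1605958  0.16483197 0.16646723]
[0.57339199 0.15392914] 0.1358422557682451
[0.573097   0.15301472] [-0.383607    0.4716844   0.44952902  0.84150574 -1.41791224 -1.5987379
  1.86937692]
rim [0.53262495 0.02737232]
```

Request:
{"api": "carry_out", "payload": {"series": [[[0.001, 0.002, 0.01, 0, 0, 0, 0], [0.001, 0.002, 0.02, 0, 0, 0, 0], [0.001, 0.002, 0.028, 0, 0, 0, 0], [0.001, 0.002, 0.033, 0, 0, 0, 0], [0.001, 0.002, 0.036, 0, 0, 0, 0], [0.001, 0.002, 0.036, 0, 0, 0, 0], [0.001, 0.002, 0.036, 0, 0, 0, 0]]]}}

```text
time: 12.62
ee_pos: [0.5313, 0.0262, 0.3455]
eef_rot: [-180.0, -0.0, 107.0]
wrist_force: [-0.6, -0.4, 0.4]
finger_gap: -0.004
```

Request:
{"api": "carry_out", "payload": {"series": [[[0, 0, 0.001, 0, 0, 0, 0], [0, 0, 0.002, 0, 0, 0, 0], [0, 0, 0.003, 0, 0, 0, 0], [0, 0, 0.003, 0, 0, 0, 0]]]}}

```text
time: 12.95
ee_pos: [0.5312, 0.0263, 0.3428]
eef_rot: [180.0, 0.0, 107.0]
wrist_force: [-0.1, -0.3, -0.8]
finger_gap: 0.003
```

Request:
{"api": "carry_out", "payload": {"series": [[[0, 0, 0.0005, 0, 0, 0, 0], [0, 0, 0.001, 0, 0, 0, 0], [0, 0, 0.001, 0, 0, 0, 0]]]}}

```text
time: 13.2
ee_pos: [0.5312, 0.0262, 0.3417]
eef_rot: [-180.0, -0.0, 107.0]
wrist_force: [-0.3, -0.4, -0.4]
finger_gap: -0.001
```

Request:
{"api": "carry_out", "payload": {"series": [[[0, 0, 0.0005, 0, 0, 0, 0], [0, 0, 0.001, 0, 0, 0, 0], [0, 0, 0.001, 0, 0, 0, 0]]]}}

```text
time: 13.45
ee_pos: [0.5312, 0.0262, 0.3406]
eef_rot: [-180.0, -0.0, 107.0]
wrist_force: [0.8, -0.3, -0.4]
finger_gap: -0.001
```

Request:
{"api": "carry_out", "payload": {"series": [[[0, 0, 0.0005, 0, 0, 0, 0], [0, 0, 0.001, 0, 0, 0, 0], [0, 0, 0.001, 0, 0, 0, 0]]]}}

```text
time: 13.7
ee_pos: [0.5312, 0.0262, 0.3404]
eef_rot: [180.0, 0.0, 107.0]
wrist_force: [-1.6, -0.0, 2.8]
finger_gap: -0.0
```

Request:
{"api": "carry_out", "payload": {"series": [[[0, 0, 0.0005, 0, 0, 0, 0], [0, 0, 0.001, 0, 0, 0, 0], [0, 0, 0.0015, 0, 0, 0, 0], [0, 0, 0.0015, 0, 0, 0, 0]]]}}

```text
time: 14.03
ee_pos: [0.5311, 0.0262, 0.3403]
eef_rot: [179.9, 0.0, 107.0]
wrist_force: [-2.6, -0.0, 8.6]
finger_gap: 0.001
```

Request:
{"api": "carry_out", "payload": {"series": [[[0, 0, 0.0005, 0, 0, 0, 0], [0, 0, 0.001, 0, 0, 0, 0], [0, 0, 0.001, 0, 0, 0, 0], [0, 0, 0.001, 0, 0, 0, 0], [0, 0, 0.001, 0, 0, 0, 0]]]}}

```text
time: 14.45
ee_pos: [0.5311, 0.0262, 0.3402]
eef_rot: [179.9, 0.1, 107.0]
wrist_force: [-3.8, 0.4, 11.4]
finger_gap: 0.002
```

```bash
python3 f.py
```

```text
t 14.45 along 32.7 lat 21.3 F [-3.81  0.44 11.44] push -1.52
```

Request:
{"api": "carry_out", "payload": {"series": [[[0, 0, -0.002, 0, 0, 0, 0], [0, 0, -0.005, 0, 0, 0, 0], [0, 0, -0.02, 0, 0, 0, 0], [0, 0, -0.045, 0, 0, 0, 0], [-0.02, 0, -0.065, 0, 0, 0, 0], [-0.05, 0, -0.07, 0, 0, 0, 0], [-0.09, 0, -0.07, 0, 0, 0, 0], [-0.13, 0, -0.07, 0, 0, 0, 0], [-0.16, 0, -0.07, 0, 0, 0, 0], [-0.16, 0, -0.07, 0, 0, 0, 0]]]}}

```text
time: 15.28
ee_pos: [0.5791, -0.132, 0.4053]
eef_rot: [-179.9, 0.1, 106.7]
wrist_force: [-0.7, -0.5, -0.7]
finger_gap: 0.005
```

```bash
python3 f.py
python3 - <<'E'
from wp import *
d=snap('wrist','w11.png'); s=snap('side','s11.png')
im=cv2.imread('pics/s11.png')[120:320,220:440];cv2.imwrite('pics/s11z.png',cv2.resize(im,None,fx=3,fy=3))
E
python3 f.py
```

```text
t 15.2833 along -132.7 lat 21.3 F [-0.74 -0.46 -0.68] push 0.23
t 15.3833 along -128.6 lat 21.8 F [-0.71  0.59 -0.  ] push -0.77
```

View pics/w11.png

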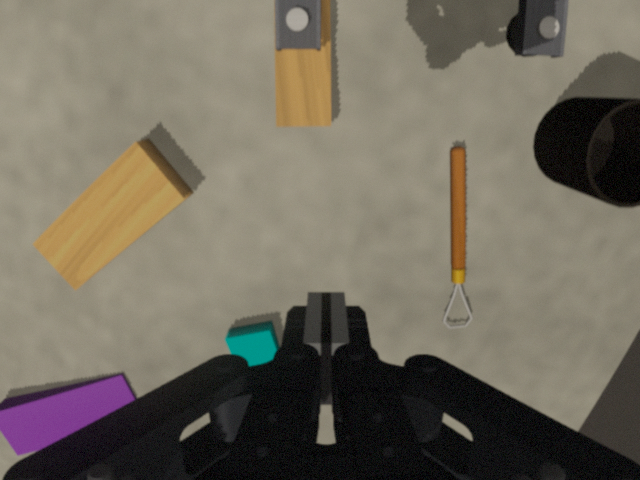

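View pics/s11z.png

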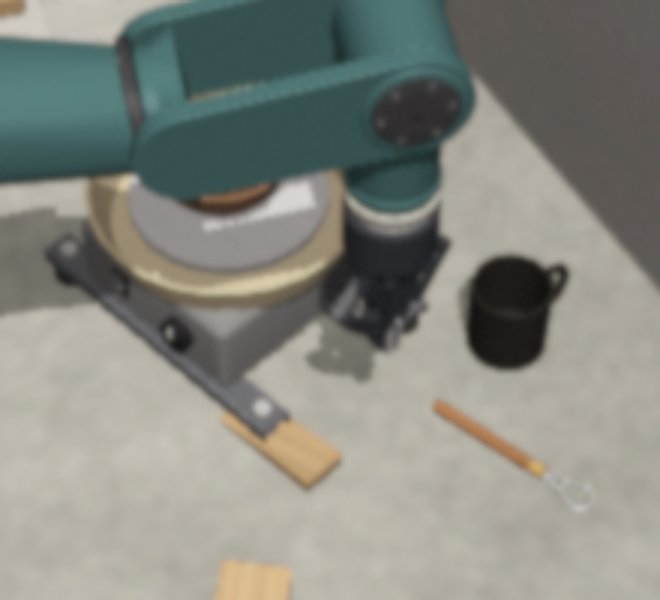

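Request:
{"api": "carry_out", "payload": {"series": [[[0, 0, 0, 0, 0, 0, 0], [0, 0, 0, 0, 0, 0, 0], [0, 0, 0, 0, 0, 0, 0], [0, 0, 0, 0, 0, 0, 0]]]}}

```text
time: 15.72
ee_pos: [0.578, -0.1256, 0.4075]
eef_rot: [180.0, 0.0, 107.1]
wrist_force: [-0.2, -0.1, 0.0]
finger_gap: 0.002
```

```bash
python3 f.py; python3 -c "
from cell import manip
print(manip.job_done())"
```

```text
t 15.7167 along -126.2 lat 22.1 F [-0.2  -0.05  0.05] push -0.01
the job is handed in; nothing more can be done
None
```

The wedge is under the bare foot and the job was handed in at 15.7 s; no verdict was reported.

- **Wedge:** I turned the small wooden wedge in line with the foot by pushing sideways on it near its heel. Then I pushed it by the heel about 11 mm past first touch. The push force rose from under 1 N to about 7.3 N, a little under the expected 8 N.
- **Press check:** I pressed the pan rim above the foot with about 11 N. It sank only about 0.2 mm, so it is firm. I then withdrew.
- **Last checks:** The pictures show the wedge flat under the channel end, with the mug and trimming tool where they stood. The wrist force was about zero, so the arm was clear. In the top picture taken before the press, the two wheel bolts I measured were within about 3 mm of their starting positions, close to the measuring error.
- **Not checked:** I did not measure the wheel's tilt or the load on each pad. I inferred both from the push force and the travel. I did not re-measure the bowl or the jar, and the arm hid most of the bowl in the last side picture.

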